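# Unlock the jam filler, draw one dose to the clip and hold it

## Task

The doughnut filler has been cleaned and its plunger is locked: pull the red locking plug up out of its socket, lay it in the loaf tin and let it go. Then draw the filler's sprung plunger out by its black T-handle until the red pointer stands over the yellow dose clip, and keep it there: finish still gripping the handle, because letting go would shoot the dose out. Leave everything else on the counter where it is.

Things in the scene. Friction and masses are not known exactly. Their poses are not given: they have to be found in the camera images.
- filler: steel doughnut filler, fixed. Origin on the counter under it, z up; the plunger is drawn along its -y (robot's right, +-0.2 rad); -x (scale, nozzles) faces the robot. Base 100 (x) mm, y -185 to +150, 18 high. At y = +105 mm hopper with white lid, 109 wide, 180 tall; at y = -30 aluminium lock block 44 (x) x 36 (y), top 80 high; at x = -42, y -85 to -181 white ticked scale, 56 high
- socket (a point): mouth of the upright round hole, 11.5 mm wide, in the middle of the lock block's top face, 80 mm above the counter. A spring ball detent inside it grips a groove of the plug
- plug: loose locking plug, about 60 g, upright in the socket. Origin on its axis under the flange, which sits on the block; z to the head. Flange 26 mm wide, 4 thick; red round grip 22 mm wide from 4 to 36 mm above the origin; steel pin 10 mm wide, 34 mm down. Pulled straight up, the detent yields within 2 mm at about 13 N, then drags with up to 10 N; out after 34 mm. It blocks the plunger while in
- loaf_tin: dark open loaf tin standing loose on the counter at the right, about 0.2 kg; origin at the centre of its underside, long axis along its x. Outside 152 (x) x 70 (y) x 52 mm tall, inside 142 x 58 mm, floor 2 mm thick
- draw (a joint): how far the plunger is drawn, in m: 0 fully home (start) to 0.075; grows as the handle is pulled along the filler's -y. A spring pulls it home: about 4 N at 0, 8 N at 0.03, 12 N at 0.065; it slides home if let go
- plunger: the sliding plunger with rod, crosshead, T-handle and pointer; axes as the filler's, its origin 58 mm above the filler's when home
- handle (a point): middle of the bar of the plunger's black T-handle. Round bar 20 mm thick, 84 mm long across the pull (along x), 102 mm above the counter, on a 14 mm stem. Home, it is at y = -100 mm of the filler, 42 mm clear of the lock block; beside the stem it is free below the bar down to 71 mm above the counter (crosshead)
- pointer (a point): tip of the red pointer, a 4 mm wide arm on the plunger 64 mm above the counter, in line with the handle bar; it slides over the top of the scale
- dose_clip: yellow clip straddling the top of the scale, 10 mm wide along the pull; origin at the middle of its top face, 60 mm above the counter; axes as the filler's. It sits 28 to 62 mm (along -y) from the pointer's home place, differently each time, and does not move during the work
- jam_jar_a: bystander: glass jar of dark red jam with a tan lid, 57 mm wide, 77 mm tall, on the counter behind the filler
- jam_jar_b: bystander: glass jar of dark red jam with a red lid, 57 mm wide, 77 mm tall, on the counter behind the filler
- price_card: bystander: small black price card in an oak foot, 22 x 68 x 52 mm tall, at the left front of the counter
- cup: bystander: green and white espresso cup, 64 x 89 x 48 mm tall, on the counter left of the filler
- brush: bystander: pastry brush lying on the counter at the left, 216 x 40 x 13 mm
- cutter: bystander: tin cookie cutter ring, 66 x 74 x 30 mm, on the counter at the right
- dough_scraper: bystander: steel dough scraper with a beech handle, 116 x 124 x 24 mm, lying on the counter right of the filler's far side

How it is judged:
By the outcome, as a careful person would: the job done as asked, in the order asked, and still so for the second after the job is handed in, while the arm keeps its last pose, push and grip.
It also fails if it takes over 56 s, if anything falls off the work surface, if the arm or the gripper's body presses on something with over 40 N, if the wrist force passes 120 N, or if a joint passes its speed limit or range.

## Robot

A 6-joint arm with a two-finger parallel gripper is mounted at the origin on a cart in front of the work surface, level with it; the furniture and walls round the work are solid. World frame = base frame: x ahead of the robot, y to its left, z up, the work surface at z = 0. Lengths are in m, angles in rad, forces in N, time in s.
With the tool pointing down it reaches from about 0.225 to 0.875 m from the base axis. Payload 3.4 kg.
Tool frame: the origin (TCP) lies on the mounting face of the last link; the fingertips stand 173 mm ahead of it and the grasp point (between the pads) lies 155 mm ahead of it; z points along the fingers, y is the line along which they close (so a half turn about z gives the same grasp; the last joint's range is limited). The gripper opens to 85 mm and grips with 20 to 120 N. Pads are 22 mm wide; open, the fingers measure 114 mm over their backs; the gripper's body (76 mm by 85 mm) begins 54 mm behind the grasp point. The pads swing forward as they close: fully open they stand 13 mm farther back than shut.
Start: joints at [1.057, 0.276, 1.505, -0, 1.361, -0.121], TCP at [0.22, 0.531, 0.405] pointing down, gripper open.
Joint ranges: [-2.89, 2.89], [-0.75, 2.08], [0.22, 2.7], [-1.18, 4.32], [0.11, 2.71], [-2.7, 2.7]. Speed limits (rad/s): [2.57, 2.57, 3.14, 3.14, 3.14, 3.14].

## Interface

Orientations are given as a unit quaternion [w, x, y, z].
In Python, from workcell import manip, vision, ticket gives the robot as it stands. The module is installed in compiled form; this text tells all that it offers.
- The arm moves only by the tool shift_gripper, called after "Request:" by a JSON object that holds its "method" and its "body". Schema: {"type":"object","properties":{"increments":{"type":"array","items":{"type":"object","properties":{"aperture":{"type":"number"},"x":{"type":"number"},"y":{"type":"number"},"z":{"type":"number"},"turn":{"type":"number"}},"additionalProperties":false,"required":["aperture"]},"minItems":1,"maxItems":8},"only":{"type":"string"},"quiet":{"type":"boolean"},"lines":{"type":"string"}},"required":["increments"],"additionalProperties":false}. increments is a list of rows, 1 to 8 of them, each an object with the fields aperture (the finger opening in m), x, y, z (the shift in shares of 300 mm (1.0 is 300 mm)), turn (a turn about the tool's z in a scale on which 1.0 is pi/2 rad); a field left out counts as zero (the opening has to be given); each row is the pose to reach, as a shift and turn from the pose commanded when the call began, along the tool's axes at that moment; what a row does not reach only later rows make up. A row lasts 1/12 s, in which the tool goes at most 0.0417 m and 0.125 rad, less where a joint would pass 70% of its speed; a pose out of reach is approached as far as the arm can. The fingers move at their own pace and stop on an object; the grip force is fixed at half the most. Time passes only in rows, so rows that do not move let the fingers close. The tool returns the time, the measured TCP pose, the force, the opening and the grip force at its end. only (a regular expression) keeps the lines of the reply that match it, lines (a string "A,B") keeps lines A to B, and quiet returns only ok. Shift and turn numbers lie between -1 and 1, and a call with a number outside is refused. Input that does not fit is refused with a message, and nothing moves.
- manip.read_state(): the state, without advancing time (a new reading comes with each control period).
- vision.grab_frame(name): name is "scene" or "side" or "wrist"; returns (picture, depth): 480x640x3 uint8, red, green, blue; 480x640 float32, m along the optical axis (not along the pixel's ray), 0 where there is no reading.
- vision.get_calibration(name): a dict with "fx", "fy", "cx", "cy" (pixels), "k1" (the pictures are not rectified: a ray, as slopes to the right and down, at radius r is drawn at 1 + k1 r^2 times it, then the intrinsics apply), "R" (3x3) and "t" (3): a world point X has camera coordinates R X + t; the wrist camera has in their place "hand_eye" (4x4, takes a point from camera to tool coordinates, whose origin is the TCP and whose axes are the flange's). Camera axes: x right, y down, z forward; pixel columns grow to the right and rows downward; lengths in m; the calibration is good to about 2 mm. A picture is of the moment at which its call begins: read the wrist's pose just before it. get_calibration takes no time and is no camera call.
- ticket.close_job(): hands the job in; it is judged then, once.
The state is a dict: "time": time; "joint_pos": joint angles; "dq": joint speeds; "tau": joint torques, N m; "ee_pos": TCP position; "eef_rot": TCP orientation; "force": force on the tool from outside, world axes, zero at the start; "ft_torque": the same for the moment, N m; "grip_width": finger opening in m; "finger_force": force on a finger pad.
Only numpy, scipy, OpenCV 4.12 (cv2) and the standard library are available. Lean on these libraries where they do the work, as an engineer would, in place of code of your own. Each camera call takes 0.05 s, during which the arm holds its last target. There are 200 camera calls.

## Working session

There is one attempt and no reset: what is moved stays moved. The work goes in short steps, Python scripts to look and compute and a tool call to move; the robot and the scene stay as the last step left them, time stands still between calls to the robot, and variables do not carry over. Pictures are saved under pics/ and viewed, at most 11 in all, crops included, and the job is handed in when it is done.

```bash
mkdir -p pics; cat > h.py <<'E'
import numpy as np, cv2
from workcell import manip, vision, ticket
from scipy.spatial.transform import Rotation as Ro
def cam(n):
    c=vision.get_calibration(n)
    if 'R' in c: R=np.array(c['R']);t=np.array(c['t']);return c,R.T,-R.T@t
    s=manip.read_state();q=s['eef_rot'];Rt=Ro.from_quat([q[1],q[2],q[3],q[0]]).as_matrix()
    H=np.array(c['hand_eye']);return c,Rt@H[:3,:3],Rt@H[:3,3]+np.array(s['ee_pos'])
def rays(C,uv):
    c,R,o=C;uv=np.atleast_2d(np.array(uv,float))
    K=np.array([[c['fx'],0,c['cx']],[0,c['fy'],c['cy']],[0,0,1]])
    p=cv2.undistortPoints(uv.reshape(-1,1,2),K,np.array([c['k1'],0,0,0,0.])).reshape(-1,2)
    return np.c_[p,np.ones(len(p))]@R.T,o
def onz(C,uv,z):
    d,o=rays(C,uv);return o+d*((z-o[2])/d[:,2])[:,None]
def cloud(C,D,m):
    v,u=np.nonzero(m&(D>0));d,o=rays(C,np.c_[u,v]);return o+d*D[v,u][:,None],u,v
def grab(n,f):
    C=cam(n);I,D=vision.grab_frame(n);cv2.imwrite(f'pics/{f}.png',I[:,:,::-1]);np.save(f'pics/{f}.npy',D);return C,I,D
E
python3 - <<'E'
from h import *
np.set_printoptions(precision=4,suppress=True)
for n in('scene','side','wrist'):
    C,I,D=grab(n,n+'0');print(n,C[2],C[1][:,2])
s=manip.read_state();print(s)
E
```

```text
scene [-0.4509  1.0782  1.2374] [ 0.5355 -0.5856 -0.6085]
side [-0.3204 -1.2644  0.6953] [ 0.5257  0.7703 -0.3609]
wrist [0.1438 0.5617 0.3734] [ 0.2929 -0.1227 -0.9482]
{'time': 0.15, 'joint_pos': array([ 1.057 ,  0.2764,  1.5059,  0.    ,  1.3607, -0.121 ]), 'dq': array([ 0.0001, -0.0003, -0.0057,  0.0001, -0.0002,  0.002 ]), 'tau': array([  0.0011, -41.7142, -24.6034,  -0.0004,   0.0077,  -0.    ]), 'ee_pos': array([0.22  , 0.5311, 0.404 ]), 'eef_rot': array([-0.0002,  0.1951,  0.9808, -0.0007]), 'force': array([-0.3852,  0.08  ,  1.1891]), 'ft_torque': array([-0.031 , -0.0213,  0.0358]), 'finger_force': 0.0, 'grip_width': 0.08522222483218361}
```

View pics/scene0.png

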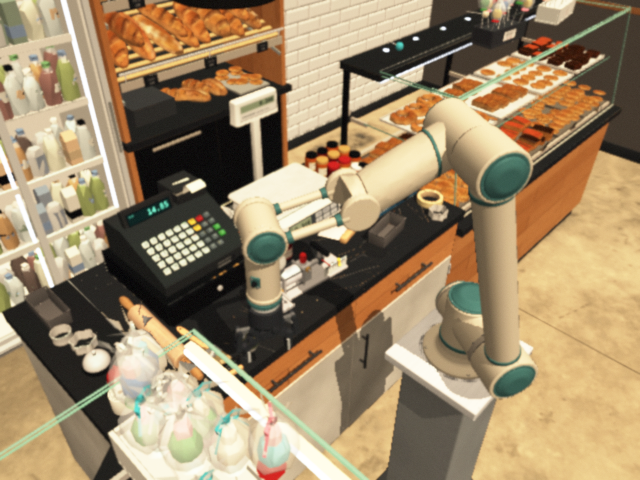

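View pics/side0.png

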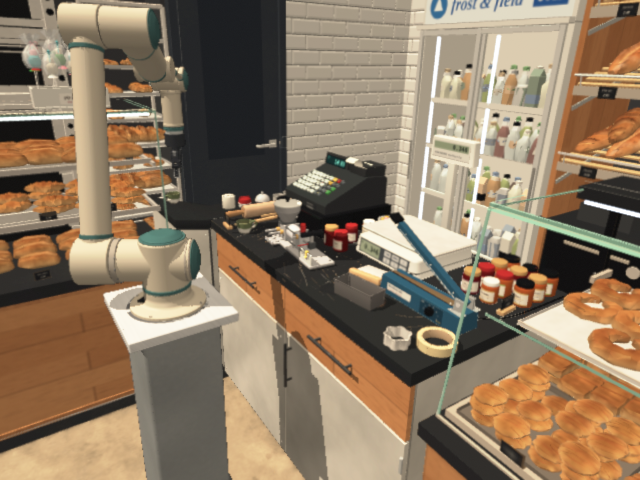

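The scene view shows the red plug near (304,258) and the tin near (388,230). In the side view the filler is around (297,245) and the tin around (360,290). I'll zoom in and measure.

```bash
python3 - <<'E'
from h import *
np.set_printoptions(precision=4,suppress=True)
a=cv2.imread('pics/side0.png')[200:320,240:400];b=cv2.imread('pics/scene0.png')[205:325,265:425]
w=cv2.imread('pics/wrist0.png')
A=np.vstack([cv2.resize(x,(400,300),interpolation=cv2.INTER_CUBIC) for x in(a,b)])
W=np.zeros((600,400,3),np.uint8);W[:300]=cv2.resize(w,(400,300))
cv2.imwrite('pics/z0.png',np.hstack([A,W]))
for n,r in(('side',(240,400,200,320)),('scene',(265,425,205,325))):
    C=cam(n);I=cv2.imread(f'pics/{n}0.png');D=np.load(f'pics/{n}0.npy');h=cv2.cvtColor(I,cv2.COLOR_BGR2HSV)
    roi=np.zeros(D.shape,bool);roi[r[2]:r[3],r[0]:r[1]]=1
    red=((h[...,0]<8)|(h[...,0]>172))&(h[...,1]>150)&(h[...,2]>60)&roi
    yel=(abs(h[...,0].astype(int)-27)<6)&(h[...,1]>120)&(h[...,2]>120)&roi
    for nm,m in(('red',red),('yel',yel)):
        k,L,S,_=cv2.connectedComponentsWithStats(m.astype(np.uint8))
        for i in range(1,k):
            if S[i,4]>3:
                P,_,_=cloud(C,D,L==i);print(n,nm,S[i],np.median(P,0) if len(P) else None)
E
```

```text
side red [240 200  11   4  35] [0.5808 0.7165 0.0326]
side red [300 223   7  10  49] [0.5262 0.1053 0.1061]
side red [324 222  34  30 402] [0.67   0.0892 0.0586]
side yel [305 251   3   7  10] [ 0.4727 -0.0042  0.0547]
scene red [289 245   2   4   5] [0.6459 0.064  0.0545]
scene red [299 251   8  12  75] [0.5281 0.1146 0.1062]
scene yel [343 234   3   4   6] [ 0.5798 -0.1472  0.0263]
scene yel [337 257   4   9  23] [ 0.4767 -0.0021  0.0439]
```

View pics/z0.png

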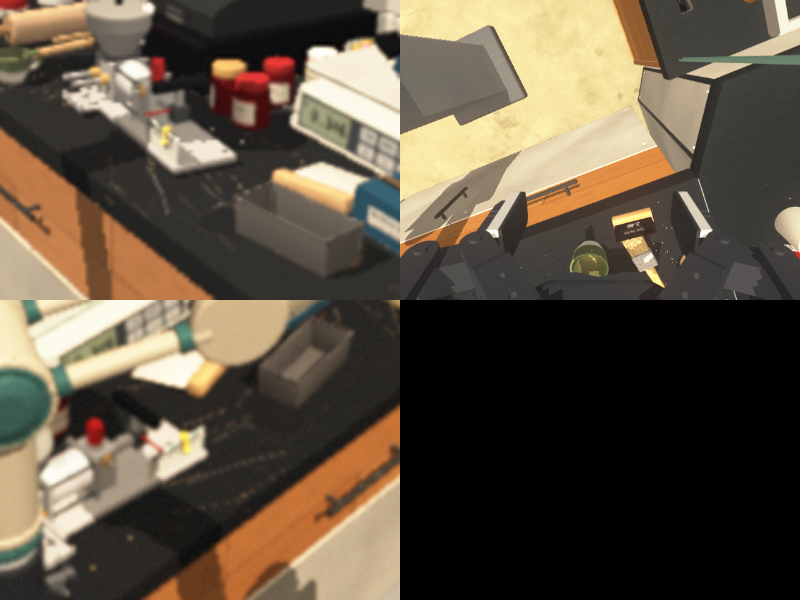

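The crops show the plug at about (0.53, 0.11), the clip at about (0.475, -0.003) and the tin open and empty. Next I'll move the wrist camera over the filler.

Units first: shifts go in shares of 300 mm and turns go in shares of pi/2 rad. So -0.3 m is -1, -0.23 m is -0.7667, -0.35 rad is -0.2228.

Request:
{"method": "shift_gripper", "body": {"increments": [{"aperture": 0.085,"x": -0.1667,"y": -0.15,"turn": -0.0318},{"aperture": 0.085,"x": -0.3333,"y": -0.3,"z": -0.0333,"turn": -0.0637},{"aperture": 0.085,"x": -0.5,"y": -0.4333,"z": -0.0333,"turn": -0.0955},{"aperture": 0.085,"x": -0.6,"y": -0.5167,"z": -0.0667,"turn": -0.1273},{"aperture": 0.085,"x": -0.7,"y": -0.6,"z": -0.0667,"turn": -0.1592},{"aperture": 0.085,"x": -0.8,"y": -0.6667,"z": -0.0667,"turn": -0.191},{"aperture": 0.085,"x": -0.9,"y": -0.7667,"z": -0.0667,"turn": -0.2228},{"aperture": 0.085,"x": -1,"y": -0.8333,"z": -0.0867,"turn": -0.2483}]}}

```text
time: 0.82
ee_pos: [0.373, 0.2342, 0.4259]
eef_rot: [-0.0, -0.0, 1.0, -0.0]
force: [0.5, 0.3, 0.4]
grip_width: 0.0852
finger_force: 0.0
```

```bash
python3 -c "
from h import *
R=Ro.from_quat(np.roll(manip.read_state()['eef_rot'],-1)).as_matrix();print(R)"
```

```text
[[-9.99999851e-01 -7.32826528e-06 -5.45224653e-04]
 [-7.22293956e-06  9.99999981e-01 -1.93180282e-04]
 [ 5.45226058e-04 -1.93176315e-04 -9.99999833e-01]]
```

Now tool x = -world x, tool y = world y. Go to (0.48, 0.03, 0.43).

Converted, -0.204 m is -0.68, -0.18 m is -0.6.

Request:
{"method": "shift_gripper", "body": {"increments": [{"aperture": 0.085,"x": -0.0667,"y": -0.1333},{"aperture": 0.085,"x": -0.1333,"y": -0.2333},{"aperture": 0.085,"x": -0.2,"y": -0.3667},{"aperture": 0.085,"x": -0.2667,"y": -0.5},{"aperture": 0.085,"x": -0.3167,"y": -0.6},{"aperture": 0.085,"x": -0.3567,"y": -0.68},{"aperture": 0.085,"x": -0.3567,"y": -0.68}]}}

```text
time: 1.4
ee_pos: [0.4818, 0.0277, 0.4256]
eef_rot: [0.001, 0.004, 1.0, -0.001]
force: [0.7, 0.3, -0.0]
grip_width: 0.085
finger_force: 0.0
```

```bash
python3 - <<'E'
from h import *
C,I,D=grab('wrist','wrist1');print(C[2],C[1][:,2],C[0]['fx'],(D>0).mean())
E
```

```text
[0.3994378  0.02774461 0.39493555] [ 0.31901664 -0.0053716  -0.94773389] 403.0973712156843 0.9958919270833333
```

View pics/wrist1.png

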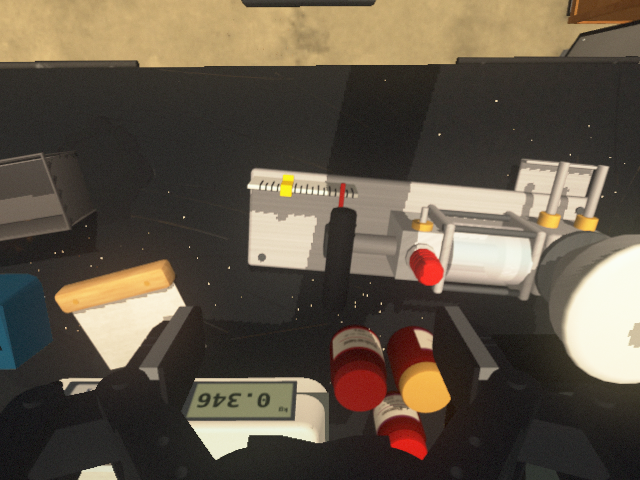

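The wrist view shows the plug head at (427,267), clip (287,185), pointer tip (343,187), and handle bar from (343,210) to (336,305). The tin is partly visible at the left.

```bash
python3 - <<'E'
from h import *
np.set_printoptions(precision=4,suppress=True)
C=cam('wrist');I=cv2.imread('pics/wrist1.png');D=np.load('pics/wrist1.npy');h=cv2.cvtColor(I,cv2.COLOR_BGR2HSV).astype(int)
def roi(u0,u1,v0,v1):
    m=np.zeros(D.shape,bool);m[v0:v1,u0:u1]=1;return m
red=((h[...,0]<8)|(h[...,0]>172))&(h[...,1]>150)&(h[...,2]>60)
P,_,_=cloud(C,D,red&roi(405,450,235,295));t=P[P[:,2]>P[:,2].max()-.006]
print('plug top',P[:,2].max(),t.mean(0),t.min(0),t.max(0))
P,u,v=cloud(C,D,red&roi(332,352,178,208));print('pointer',P.mean(0),u.min(),u.max(),v.min(),v.max())
vv=[190,195,200,205];r=red&roi(332,352,178,208)
print('ptr pts',onz(C,[[np.nonzero(r[q])[0].mean(),q] for q in vv if r[q].any()],.064))
yel=(abs(h[...,0]-27)<6)&(h[...,1]>120)&(h[...,2]>100)&roi(270,305,165,205)
P,u,v=cloud(C,D,yel);top=P[P[:,2]>.054];print('clip',P[:,2].max(),top.mean(0),top.min(0),top.max(0),u.min(),u.max(),v.min(),v.max())
P,u,v=cloud(C,D,roi(320,362,206,310));b=P[P[:,2]>.1];print('bar',len(b),b.mean(0),b.min(0),b.max(0))
c,s_,a=cv2.minAreaRect(b[:,:2].astype(np.float32)*1000);print(c,s_,a)
# base edge: near long edge
P,u,v=cloud(C,D,roi(240,530,165,285));q=P[(P[:,2]>.013)&(P[:,2]<.023)];print('base',len(q),cv2.minAreaRect(q[:,:2].astype(np.float32)*1000))
P,u,v=cloud(C,D,roi(388,415,205,285));q=P[(P[:,2]>.076)&(P[:,2]<.084)];print('block',len(q),q.min(0),q.max(0))
E
```

```text
plug top 0.11797786518750708 [0.527  0.1126 0.1158] [0.5172 0.1028 0.112 ] [0.5375 0.1229 0.118 ]
pointer [0.4783 0.0485 0.0648] 339 344 183 207
ptr pts [[0.4744 0.0489 0.064 ]
 [0.4787 0.0485 0.064 ]
 [0.483  0.0482 0.064 ]
 [0.4874 0.0478 0.064 ]]
clip 0.062364867579195016 [0.4749 0.0013 0.0601] [ 0.4706 -0.0036  0.0541] [0.4803 0.006  0.0624] 280 293 175 196
bar 2562 [0.5177 0.0437 0.1098] [0.4797 0.0306 0.1006] [0.5633 0.057  0.1139]
(521.3518676757812, 44.10431671142578) (21.262754440307617, 82.96700286865234) 84.63237762451172
base 13838 ((514.548095703125, 96.63301849365234), (274.2554626464844, 125.39315795898438), 85.2700424194336)
block 722 [0.5049 0.0938 0.076 ] [0.5506 0.111  0.084 ]
```

Converted, -0.15 m is -0.5, -0.12 m is -0.4.

```bash
python3 - <<'E'
from h import *
np.set_printoptions(precision=3,suppress=True)
C=cam('wrist');D=np.load('pics/wrist1.npy');P,_,_=cloud(C,D,D>0)
P=P[P[:,2]>.005]
print('x cols',np.arange(.475,.58,.01))
for y in np.arange(.06,.18,.01):
    print('%.3f'%y,*['%.3f'%(lambda q:q.max() if len(q) else 0)(P[(abs(P[:,0]-x)<.005)&(abs(P[:,1]-y)<.005),2]) for x in np.arange(.475,.58,.01)])
E
```

```text
x cols [0.475 0.485 0.495 0.505 0.515 0.525 0.535 0.545 0.555 0.565 0.575]
0.060 0.058 0.109 0.109 0.108 0.102 0.069 0.064 0.019 0.019 0.020 0.019
0.070 0.334 0.304 0.295 0.021 0.068 0.069 0.065 0.019 0.020 0.020 0.019
0.080 0.325 0.322 0.319 0.020 0.066 0.069 0.067 0.000 0.020 0.020 0.019
0.090 0.336 0.323 0.319 0.020 0.065 0.069 0.080 0.082 0.020 0.020 0.020
0.100 0.323 0.324 0.021 0.082 0.082 0.116 0.116 0.082 0.020 0.020 0.020
0.110 0.018 0.073 0.073 0.082 0.117 0.118 0.118 0.082 0.080 0.000 0.018
0.120 0.018 0.074 0.074 0.082 0.116 0.118 0.118 0.000 0.000 0.000 0.000
0.130 0.017 0.021 0.084 0.086 0.086 0.086 0.086 0.086 0.086 0.085 0.000
0.140 0.000 0.021 0.084 0.086 0.086 0.086 0.087 0.084 0.083 0.082 0.000
0.150 0.000 0.020 0.021 0.083 0.083 0.086 0.086 0.083 0.083 0.082 0.000
0.160 0.000 0.020 0.021 0.084 0.082 0.086 0.086 0.084 0.083 0.083 0.000
0.170 0.000 0.020 0.021 0.083 0.081 0.086 0.086 0.085 0.082 0.083 0.000
```

Request:
{"method": "shift_gripper", "body": {"increments": [{"aperture": 0.085,"y": -0.1333},{"aperture": 0.085,"y": -0.2667},{"aperture": 0.085,"y": -0.4},{"aperture": 0.085,"y": -0.5},{"aperture": 0.085,"y": -0.5},{"aperture": 0.085,"y": -0.5}]}}

```text
time: 1.95
ee_pos: [0.4788, -0.1183, 0.4257]
eef_rot: [-0.0, 0.002, 1.0, 0.001]
force: [0.6, 0.5, -0.4]
grip_width: 0.085
finger_force: 0.0
```

```bash
python3 - <<'E'
from h import *
C,I,D=grab('wrist','wrist2')
E
```

```text
(no output)
```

View pics/wrist2.png

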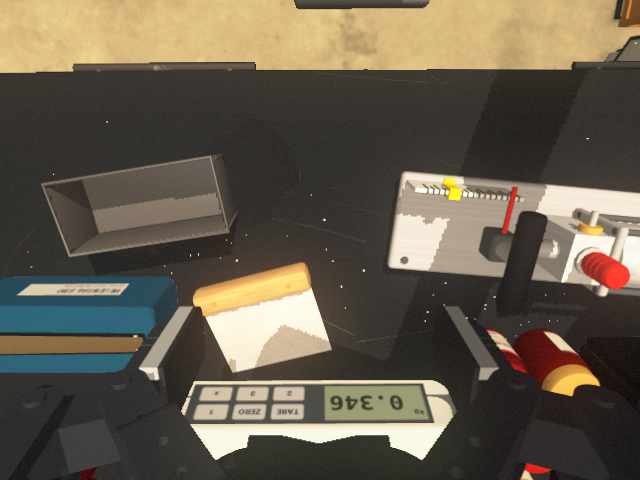

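The view shows the tin's rim corners at about (43,184), (219,155), (236,232) and (72,256), with a blue box and the scraper behind it.

```bash
python3 - <<'E'
from h import *
np.set_printoptions(precision=4,suppress=True)
C=cam('wrist');D=np.load('pics/wrist2.npy')
c=onz(C,[[43,184],[219,155],[236,232],[72,256]],.052);print(c,c.mean(0),np.linalg.norm(np.diff(c,axis=0),axis=1))
m=np.zeros(D.shape,bool);m[145:268,30:245]=1
P,_,_=cloud(C,D,m);P=P[(P[:,2]>.03)];print(P[:,2].max());P=P[P[:,2]>.046];print(cv2.minAreaRect(P[:,:2].astype(np.float32)*1000))
h=np.load('pics/wrist2.npy');m[:]=0;m[240:320,570:635]=1
I=cv2.cvtColor(cv2.imread('pics/wrist2.png'),cv2.COLOR_BGR2HSV).astype(int)
red=((I[...,0]<8)|(I[...,0]>172))&(I[...,1]>150)&m
P,_,_=cloud(C,D,red);t=P[P[:,2]>P[:,2].max()-.005];print(P[:,2].max(),t.mean(0),t.min(0),t.max(0))
print(manip.read_state()['ee_pos'])
E
```

```text
[[ 0.4689 -0.3563  0.052 ]
 [ 0.4446 -0.2011  0.052 ]
 [ 0.5136 -0.1914  0.052 ]
 [ 0.5364 -0.3442  0.052 ]] [ 0.4909 -0.2733  0.052 ] [0.157  0.0696 0.1545]
0.05478496425407686
((491.2304382324219, -278.24945068359375), (70.71322631835938, 153.32052612304688), 8.868051528930664)
0.11841491359810591 [0.5287 0.11   0.116 ] [0.519  0.1004 0.1134] [0.5395 0.1208 0.1184]
[ 0.4787 -0.1173  0.4258]
```

Converted, 0.229 m is 0.7633, 0.05 m is 0.1667, 0.087 rad is 0.0554.

Request:
{"method": "shift_gripper", "body": {"increments": [{"aperture": 0.05,"x": -0.0333,"y": 0.1333,"turn": 0.0127},{"aperture": 0.05,"x": -0.0667,"y": 0.2667,"turn": 0.0255},{"aperture": 0.05,"x": -0.1,"y": 0.4,"turn": 0.0382},{"aperture": 0.05,"x": -0.1333,"y": 0.5167,"z": 0.0667,"turn": 0.0509},{"aperture": 0.05,"x": -0.1633,"y": 0.6333,"z": 0.1333,"turn": 0.0554},{"aperture": 0.05,"x": -0.1633,"y": 0.7633,"z": 0.1667,"turn": 0.0554},{"aperture": 0.05,"x": -0.1633,"y": 0.7633,"z": 0.2333,"turn": 0.0554},{"aperture": 0.05,"x": -0.1633,"y": 0.7633,"z": 0.2333,"turn": 0.0554}]}}

```text
time: 2.67
ee_pos: [0.5262, 0.1149, 0.3527]
eef_rot: [-0.004, 0.041, 0.999, 0.0]
force: [-0.2, -0.4, -0.5]
grip_width: 0.0499
finger_force: 0.0
```

```bash
python3 - <<'E'
from h import *
np.set_printoptions(precision=4,suppress=True)
C,I,D=grab('wrist','wrist3');s=manip.read_state();print(s['ee_pos'],Ro.from_quat(np.roll(s['eef_rot'],-1)).as_matrix())
h=cv2.cvtColor(I,cv2.COLOR_RGB2HSV).astype(int)
red=((h[...,0]<8)|(h[...,0]>172))&(h[...,1]>150)&(h[...,2]>60)
P,u,v=cloud(C,D,red);k=(abs(P[:,0]-.528)<.03)&(abs(P[:,1]-.11)<.03)&(P[:,2]>.111);t=P[k];print(t[:,2].max(),t.mean(0),t.min(0),t.max(0),u[k].min(),u[k].max(),v[k].min(),v[k].max())
E
```

```text
[0.5269 0.1134 0.3544] [[-0.9964  0.0849 -0.0053]
 [ 0.0849  0.9964 -0.0002]
 [ 0.0052 -0.0007 -1.    ]]
0.25719733651204535 [0.5281 0.1105 0.1209] [0.5051 0.0986 0.111 ] [0.5401 0.1212 0.2572] 238 331 242 436
```

View pics/wrist3.png

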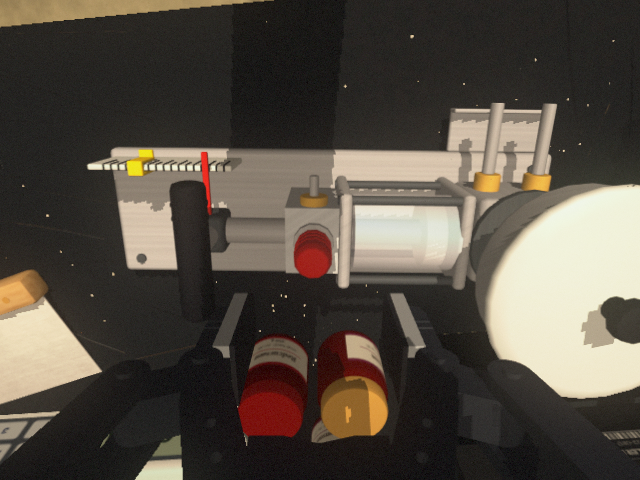

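The plug head at (313,255) sits between the fingers. I'll descend and grip it.

Converted, 0.089 m is 0.2967, -0.001 m is -0.0033.

Request:
{"method": "shift_gripper", "body": {"increments": [{"aperture": 0.05,"x": -0.0033,"y": -0.01,"z": 0.1167},{"aperture": 0.05,"x": -0.0033,"y": -0.01,"z": 0.2333},{"aperture": 0.05,"x": -0.0033,"y": -0.01,"z": 0.2967},{"aperture": 0.05,"x": -0.0033,"y": -0.01,"z": 0.2967},{"aperture": 0.015,"x": -0.0033,"y": -0.01,"z": 0.2967},{"aperture": 0.015,"x": -0.0033,"y": -0.01,"z": 0.2967},{"aperture": 0.015,"x": -0.0033,"y": -0.01,"z": 0.2967},{"aperture": 0.015,"x": -0.0033,"y": -0.01,"z": 0.2967}]}}

```text
time: 3.38
ee_pos: [0.5305, 0.1083, 0.2697]
eef_rot: [0.003, 0.045, 0.999, 0.001]
force: [-0.4, 4.3, 5.8]
grip_width: 0.0195
finger_force: 58.6
```

Request:
{"method": "shift_gripper", "body": {"increments": [{"aperture": 0.015},{"aperture": 0.015}]}}

```text
time: 3.55
ee_pos: [0.5305, 0.1084, 0.2696]
eef_rot: [0.003, 0.045, 0.999, 0.001]
force: [-0.1, 3.5, 7.0]
grip_width: 0.0196
finger_force: 58.7
```

Converted, -0.085 m is -0.2833, -0.07 m is -0.2333.

Request:
{"method": "shift_gripper", "body": {"increments": [{"aperture": 0.015,"z": -0.02},{"aperture": 0.015,"z": -0.04},{"aperture": 0.015,"z": -0.0667},{"aperture": 0.015,"z": -0.0933},{"aperture": 0.015,"z": -0.1267},{"aperture": 0.015,"z": -0.1667},{"aperture": 0.015,"z": -0.2333},{"aperture": 0.015,"z": -0.2833}]}}

```text
time: 4.22
ee_pos: [0.5287, 0.1069, 0.3538]
eef_rot: [-0.001, 0.045, 0.999, -0.001]
force: [1.3, -0.2, -1.2]
grip_width: 0.0194
finger_force: 58.8
```

```bash
python3 - <<'E'
from h import *
C,I,D=grab('wrist','wrist4')
E
```

```text
(no output)
```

View pics/wrist4.png

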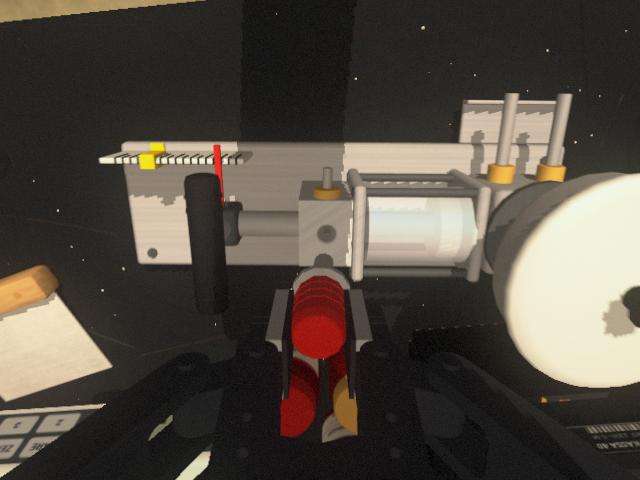

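The plug is out and held at (320,310), and the socket at (326,233) is empty. Before carrying it over, I'll check for obstacles around the tin.

Converted, -0.29 m is -0.9667, -0.26 m is -0.8667, -0.24 rad is -0.1528.

```bash
python3 - <<'E'
from h import *
np.set_printoptions(precision=3,suppress=True)
C=cam('side');I,D=vision.grab_frame('side')
P,u,v=cloud(C,D,D>0)
for z0 in(.06,.12,.2,.3):
    k=(P[:,2]>z0)&(P[:,2]<z0+.1)&(P[:,0]>.3)&(P[:,0]<.75)&(P[:,1]<-.1)&(P[:,1]>-.5);q=P[k]
    if len(q):print(z0,len(q),np.percentile(q,[0,2,10,50],axis=0)[:,:2].ravel(),q.max(0))
E
```

```text
0.06 1579 [ 0.577 -0.5    0.582 -0.497  0.589 -0.483  0.617 -0.38 ] [ 0.75  -0.101  0.16 ]
0.12 696 [ 0.599 -0.5    0.605 -0.497  0.607 -0.484  0.611 -0.417] [ 0.635 -0.299  0.219]
0.2 371 [ 0.597 -0.377  0.599 -0.372  0.604 -0.36   0.612 -0.318] [ 0.636 -0.266  0.257]
```

Request:
{"method": "shift_gripper", "body": {"increments": [{"aperture": 0.015,"y": -0.0667,"z": -0.1,"turn": -0.0191},{"aperture": 0.015,"y": -0.2,"z": -0.1,"turn": -0.0382},{"aperture": 0.015,"x": -0.0033,"y": -0.3333,"z": -0.1,"turn": -0.0637},{"aperture": 0.015,"x": -0.0067,"y": -0.4667,"z": -0.1,"turn": -0.0891},{"aperture": 0.015,"x": -0.01,"y": -0.6,"z": -0.1,"turn": -0.1146},{"aperture": 0.015,"x": -0.01,"y": -0.7333,"z": -0.1,"turn": -0.1273},{"aperture": 0.015,"x": -0.01,"y": -0.8667,"z": -0.1,"turn": -0.1401},{"aperture": 0.015,"x": -0.0133,"y": -0.9667,"z": -0.1,"turn": -0.1528}]}}

```text
time: 4.98
ee_pos: [0.5057, -0.1845, 0.3813]
eef_rot: [-0.002, -0.075, 0.997, -0.0]
force: [1.4, 0.6, -1.2]
grip_width: 0.0197
finger_force: 58.9
```

Converted, -0.123 m is -0.41, 0.075 m is 0.25.

Request:
{"method": "shift_gripper", "body": {"increments": [{"aperture": 0.015,"x": 0.0333,"y": -0.1333},{"aperture": 0.015,"x": 0.0667,"y": -0.2667},{"aperture": 0.015,"x": 0.0933,"y": -0.41},{"aperture": 0.015,"x": 0.0933,"y": -0.41,"z": 0.0667},{"aperture": 0.015,"x": 0.0933,"y": -0.41,"z": 0.1333},{"aperture": 0.015,"x": 0.0933,"y": -0.41,"z": 0.2},{"aperture": 0.015,"x": 0.0933,"y": -0.41,"z": 0.25},{"aperture": 0.015,"x": 0.0933,"y": -0.41,"z": 0.25}]}}

```text
time: 5.65
ee_pos: [0.496, -0.3066, 0.3028]
eef_rot: [-0.004, -0.075, 0.997, 0.003]
force: [-0.2, 0.3, -1.4]
grip_width: 0.0196
finger_force: 58.9
```

```bash
python3 - <<'E'
from h import *
C,I,D=grab('wrist','wrist5');C2,I2,D2=grab('side','side5')
a=cv2.resize(I2[200:350,270:430],(480,450),interpolation=cv2.INTER_CUBIC)
b=cv2.resize(I,(320,240));w=np.zeros((450,800,3),np.uint8);w[:,:480]=a;w[:240,480:]=b
cv2.imwrite('pics/z5.png',w[:,:,::-1]);print(manip.read_state()['ee_pos'],manip.read_state()['eef_rot'])
E
```

```text
[ 0.49749575 -0.30721484  0.30630601] [-1.37262199e-03 -7.50622615e-02  9.97177579e-01  8.05761744e-04]
```

View pics/z5.png

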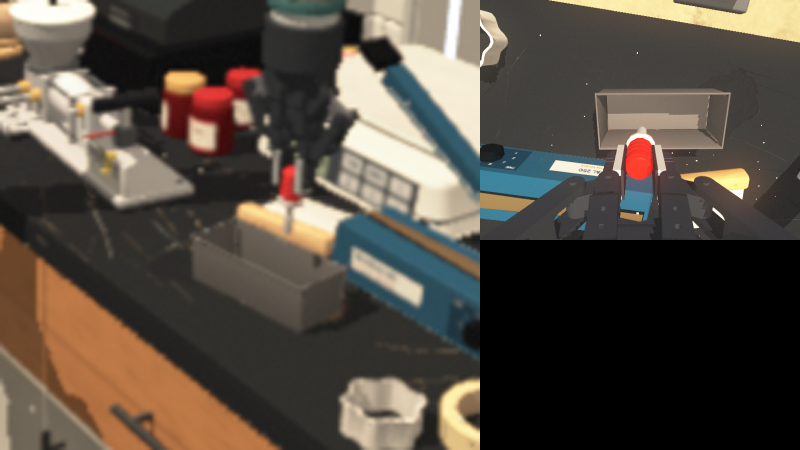

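The plug is held upright with its pin pointing down, above the tin. Lowering to the floor.

Converted, 0.079 m is 0.2633, 0.077 m is 0.2567.

Request:
{"method": "shift_gripper", "body": {"increments": [{"aperture": 0.015,"y": -0.0067,"z": 0.1},{"aperture": 0.015,"y": -0.0067,"z": 0.1833},{"aperture": 0.015,"y": -0.0067,"z": 0.2267},{"aperture": 0.015,"y": -0.0067,"z": 0.2467},{"aperture": 0.015,"y": -0.0067,"z": 0.2567},{"aperture": 0.015,"y": -0.0067,"z": 0.2633},{"aperture": 0.015,"y": -0.0067,"z": 0.2633}]}}

```text
time: 6.33
ee_pos: [0.4989, -0.3096, 0.2291]
eef_rot: [0.001, -0.075, 0.997, -0.001]
force: [-0.4, 0.1, -0.5]
grip_width: 0.0194
finger_force: 58.9
```

Converted, 0.002 m is 0.0067, 0.001 m is 0.0033.

Request:
{"method": "shift_gripper", "body": {"increments": [{"aperture": 0.015,"z": 0.0033},{"aperture": 0.015,"z": 0.0067},{"aperture": 0.015,"z": 0.0067}]}}

```text
time: 6.58
ee_pos: [0.4986, -0.3094, 0.2266]
eef_rot: [0.0, -0.075, 0.997, -0.0]
force: [-0.0, 0.2, -0.0]
grip_width: 0.0198
finger_force: 58.9
```

Request:
{"method": "shift_gripper", "body": {"increments": [{"aperture": 0.015,"z": 0.0033},{"aperture": 0.015,"z": 0.0067},{"aperture": 0.015,"z": 0.0067}]}}

```text
time: 6.83
ee_pos: [0.4988, -0.3094, 0.2251]
eef_rot: [0.001, -0.075, 0.997, -0.0]
force: [-0.9, -0.0, 5.6]
grip_width: 0.0193
finger_force: 59.7
```

Contact with the tin floor. I'll open, then sweep along the tin's long axis so the plug tips lengthwise.

Converted, -0.06 m is -0.2, 0.055 m is 0.1833.

Request:
{"method": "shift_gripper", "body": {"increments": [{"aperture": 0.07},{"aperture": 0.07},{"aperture": 0.07},{"aperture": 0.07,"y": 0.05},{"aperture": 0.07,"y": 0.1},{"aperture": 0.07,"y": 0.15},{"aperture": 0.07,"y": 0.1833,"z": -0.1},{"aperture": 0.07,"y": 0.1833,"z": -0.2}]}}

```text
time: 7.5
ee_pos: [0.4882, -0.2506, 0.2825]
eef_rot: [-0.003, -0.076, 0.997, 0.003]
force: [1.2, -0.3, 0.1]
grip_width: 0.07
finger_force: 0.0
```

Request:
{"method": "shift_gripper", "body": {"increments": [{"aperture": 0.06,"y": 0.1,"z": -0.1},{"aperture": 0.06,"y": 0.1,"z": -0.2},{"aperture": 0.06,"y": 0.1,"z": -0.2}]}}

```text
time: 7.75
ee_pos: [0.4864, -0.2231, 0.3499]
eef_rot: [0.004, -0.076, 0.997, -0.003]
force: [0.9, -0.3, -0.2]
grip_width: 0.06
finger_force: 0.0
```

```bash
python3 - <<'E'
from h import *
C,I,D=grab('wrist','wrist6');C2,I2,D2=grab('side','side6')
a=cv2.resize(I2[200:350,270:430],(320,300),interpolation=cv2.INTER_CUBIC)
w=np.zeros((360,800,3),np.uint8);w[:300,480:]=a;w[:,:480]=cv2.resize(I,(480,360))
cv2.imwrite('pics/z6.png',w[:,:,::-1]);print(manip.read_state()['ee_pos'],manip.read_state()['eef_rot'])
E
```

```text
[ 0.48550565 -0.22363282  0.34536612] [ 1.20298353e-03 -7.58554722e-02  9.97117809e-01 -7.58631373e-04]
```

View pics/z6.png

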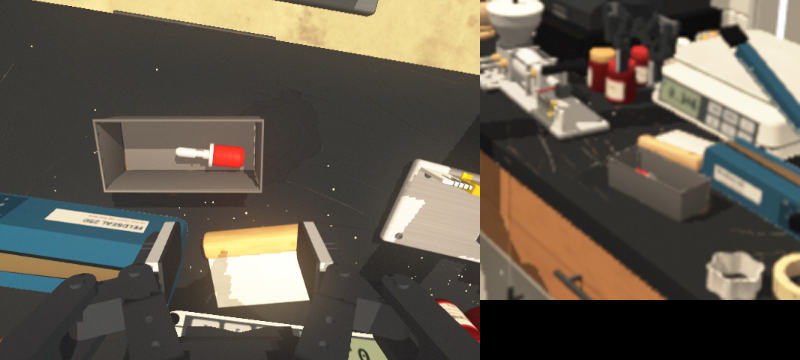

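The plug lies lengthwise in the tin, seen at (215,155). Now to the handle.

Converted, 0.258 m is 0.86, 0.07 m is 0.2333, 0.239 rad is 0.1522.

Request:
{"method": "shift_gripper", "body": {"increments": [{"aperture": 0.05,"x": -0.0333,"y": 0.1167,"turn": 0.0191},{"aperture": 0.05,"x": -0.0733,"y": 0.2333,"turn": 0.0382},{"aperture": 0.05,"x": -0.11,"y": 0.3667,"turn": 0.0637},{"aperture": 0.05,"x": -0.15,"y": 0.5,"turn": 0.0891},{"aperture": 0.05,"x": -0.1833,"y": 0.6333,"turn": 0.1146},{"aperture": 0.05,"x": -0.22,"y": 0.75,"z": 0.0333,"turn": 0.1401},{"aperture": 0.05,"x": -0.2533,"y": 0.86,"z": 0.0333,"turn": 0.1522},{"aperture": 0.05,"x": -0.2533,"y": 0.86,"z": 0.0333,"turn": 0.1522}]}}

```text
time: 8.52
ee_pos: [0.5213, 0.0468, 0.3318]
eef_rot: [-0.002, 0.042, 0.999, 0.002]
force: [0.8, -0.2, 0.1]
grip_width: 0.0499
finger_force: 0.0
```

Request:
{"method": "shift_gripper", "body": {"increments": [{"aperture": 0.05},{"aperture": 0.05}]}}

```text
time: 8.68
ee_pos: [0.5216, 0.0413, 0.3328]
eef_rot: [-0.001, 0.044, 0.999, -0.0]
force: [0.6, -0.8, 0.1]
grip_width: 0.0497
finger_force: 0.0
```

```bash
python3 - <<'E'
from h import *
np.set_printoptions(precision=4,suppress=True)
C,I,D=grab('wrist','wrist7');s=manip.read_state();R=Ro.from_quat(np.roll(s['eef_rot'],-1)).as_matrix();p=s['ee_pos'];print(p,R[:2,:2])
P,u,v=cloud(C,D,D>0);k=(abs(P[:,0]-.5215)<.06)&(abs(P[:,1]-.0435)<.03)&(P[:,2]>.1)&(P[:,2]<.117)&(P[:,1]<.075);b=P[k]
r=cv2.minAreaRect(b[:,:2].astype(np.float32)*1000);print(r,b[:,2].max())
# pointer: red
h=cv2.cvtColor(I,cv2.COLOR_RGB2HSV).astype(int);red=((h[...,0]<8)|(h[...,0]>172))&(h[...,1]>150)&(h[...,2]>60)
k=np.zeros(D.shape,bool);
q,u,v=cloud(C,D,red);k=(abs(q[:,2]-.064)<.008)&(q[:,0]<.5);print('ptr',q[k].mean(0))
yel=(abs(h[...,0]-27)<6)&(h[...,1]>120)&(h[...,2]>100);q,u,v=cloud(C,D,yel);k=(q[:,2]>.056)&(q[:,2]<.07)&(q[:,0]<.5);print('clip',q[k].mean(0),q[k].min(0),q[k].max(0))
E
```

```text
[0.5218 0.0406 0.3331] [[-0.996   0.0888]
 [ 0.0888  0.996 ]]
((523.4779052734375, 41.06460189819336), (20.820642471313477, 83.97455596923828), 84.71659088134766) 0.11465644414581935
ptr [0.4792 0.0451 0.0662]
clip [ 0.4769 -0.002   0.0605] [ 0.4722 -0.0075  0.056 ] [0.4822 0.0031 0.0624]
```

View pics/wrist7.png

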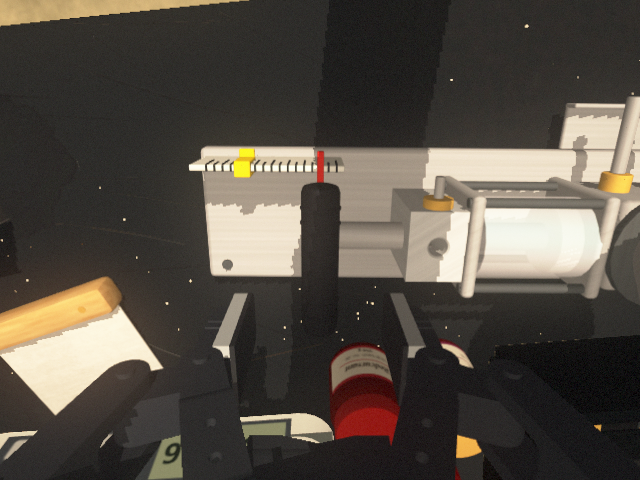

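Bar at (320,260) is centred between the fingers at (232,395), aligned to the bar. The draw needed is about 47 mm. I'll descend and grip.

Converted, 0.077 m is 0.2567, 0.072 m is 0.24.

Request:
{"method": "shift_gripper", "body": {"increments": [{"aperture": 0.05,"x": -0.0033,"z": 0.1},{"aperture": 0.05,"x": -0.0033,"z": 0.1833},{"aperture": 0.05,"x": -0.0033,"z": 0.24},{"aperture": 0.05,"x": -0.0033,"z": 0.2567},{"aperture": 0.05,"x": -0.0033,"z": 0.2567},{"aperture": 0.01,"x": -0.0033,"z": 0.2567},{"aperture": 0.01,"x": -0.0033,"z": 0.2567},{"aperture": 0.01,"x": -0.0033,"z": 0.2567}]}}

```text
time: 9.4
ee_pos: [0.5239, 0.0412, 0.2586]
eef_rot: [0.002, 0.045, 0.999, 0.001]
force: [0.0, 4.9, 1.1]
grip_width: 0.0181
finger_force: 58.5
```

Request:
{"method": "shift_gripper", "body": {"increments": [{"aperture": 0.01},{"aperture": 0.01},{"aperture": 0.01}]}}

```text
time: 9.65
ee_pos: [0.5239, 0.0414, 0.2586]
eef_rot: [0.002, 0.044, 0.999, 0.0]
force: [-0.6, 2.1, 6.7]
grip_width: 0.0179
finger_force: 59.0
```

Converted, -0.047 m is -0.1567, -0.043 m is -0.1433.

Request:
{"method": "shift_gripper", "body": {"increments": [{"aperture": 0.01,"y": -0.0167},{"aperture": 0.01,"y": -0.04},{"aperture": 0.01,"y": -0.0667},{"aperture": 0.01,"y": -0.0933},{"aperture": 0.01,"y": -0.12},{"aperture": 0.01,"y": -0.1433},{"aperture": 0.01,"y": -0.1567},{"aperture": 0.01,"y": -0.1567}]}}

```text
time: 10.32
ee_pos: [0.5196, -0.0044, 0.2586]
eef_rot: [0.002, 0.045, 0.999, 0.002]
force: [0.6, 8.7, 6.9]
grip_width: 0.0182
finger_force: 59.1
```

Request:
{"method": "shift_gripper", "body": {"increments": [{"aperture": 0.01},{"aperture": 0.01},{"aperture": 0.01}]}}

```text
time: 10.57
ee_pos: [0.5197, -0.0039, 0.2586]
eef_rot: [0.002, 0.045, 0.999, 0.002]
force: [0.3, 8.4, 7.0]
grip_width: 0.0185
finger_force: 59.1
```

```bash
cat > m.py <<'E'
from h import *
import sys
np.set_printoptions(precision=4,suppress=True)
n=sys.argv[1];C,I,D=grab('wrist',n);print(manip.read_state()['ee_pos'])
h=cv2.cvtColor(I,cv2.COLOR_RGB2HSV).astype(int);red=((h[...,0]<8)|(h[...,0]>172))&(h[...,1]>150)&(h[...,2]>60)
yel=(abs(h[...,0]-27)<6)&(h[...,1]>120)&(h[...,2]>100)
for nm,m,lo,hi in(('ptr',red,.058,.072),('clip',yel,.056,.067)):
    q,u,v=cloud(C,D,m);k=(q[:,2]>lo)&(q[:,2]<hi)&(q[:,0]<.505)&(q[:,0]>.45);print(nm,k.sum(),q[k].mean(0),q[k].min(0),q[k].max(0),'along',(q[k][:,:2]@[-.088,-.996]).mean(),u[k].mean(),v[k].mean())
cv2.imwrite(f'pics/{n}c.png',cv2.resize(I[60:300,100:420],(640,480),interpolation=cv2.INTER_CUBIC)[:,:,::-1])
E
python3 m.py wrist8
```

```text
[ 0.5196 -0.0039  0.2585]
ptr 454 [0.4761 0.0007 0.0663] [ 0.4659 -0.0019  0.0645] [0.4869 0.0032 0.0683] along -0.04258270325264945 319.0022026431718 191.61453744493392
clip 300 [ 0.4766 -0.0044  0.0606] [ 0.472  -0.0075  0.0562] [ 0.4819 -0.0015  0.0626] along -0.03752730851843275 307.00333333333333 190.69
```

View pics/wrist8c.png

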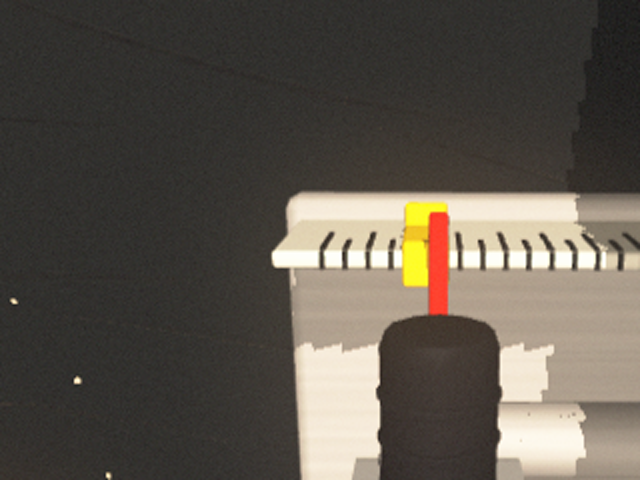

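The pointer (x=438 in the crop) is over the right part of the clip (404 to 448), about 3 mm short of its centre.

Request:
{"method": "shift_gripper", "body": {"increments": [{"aperture": 0.01,"y": -0.0067},{"aperture": 0.01,"y": -0.01},{"aperture": 0.01,"y": -0.01},{"aperture": 0.01,"y": -0.01},{"aperture": 0.01,"y": -0.01},{"aperture": 0.01,"y": -0.01}]}}

```text
time: 11.12
ee_pos: [0.5194, -0.0066, 0.2585]
eef_rot: [0.002, 0.045, 0.999, 0.003]
force: [0.2, 9.9, 6.9]
grip_width: 0.0181
finger_force: 59.1
```

```bash
python3 m.py wrist9; python3 - <<'E'
import cv2
I=cv2.imread('pics/wrist9.png');h=cv2.cvtColor(I,cv2.COLOR_BGR2HSV)
import numpy as np
for v in(163,166,170,174,178,185,192,198):
    r=h[v,290:335].astype(int);y=np.nonzero((abs(r[:,0]-27)<7)&(r[:,1]>110))[0]+290;e=np.nonzero(((r[:,0]<9)|(r[:,0]>171))&(r[:,1]>140))[0]+290
    print(v,(y.min(),y.max()) if len(y) else 0,(e.min(),e.max()) if len(e) else 0)
E
```

```text
[ 0.5194 -0.0066  0.2586]
ptr 439 [ 0.4759 -0.002   0.0662] [ 0.4655 -0.0046  0.0647] [0.4869 0.0006 0.068 ] along -0.03990652032480091 318.8587699316629 191.8382687927107
clip 310 [ 0.4767 -0.0022  0.0605] [ 0.472  -0.0074  0.0561] [0.4822 0.0031 0.0625] along -0.03977797869420283 318.4741935483871 190.5741935483871
163 (np.int64(308), np.int64(329)) 0
166 (np.int64(308), np.int64(329)) (np.int64(316), np.int64(321))
170 (np.int64(308), np.int64(329)) (np.int64(315), np.int64(323))
174 (np.int64(308), np.int64(329)) (np.int64(315), np.int64(323))
178 (np.int64(308), np.int64(329)) (np.int64(315), np.int64(323))
185 (np.int64(307), np.int64(330)) (np.int64(315), np.int64(323))
192 (np.int64(307), np.int64(330)) (np.int64(315), np.int64(323))
198 (np.int64(307), np.int64(330)) (np.int64(315), np.int64(323))
```

The pointer is centred to within half a pixel (319 against 318.5). A short hold check, then I'll hand in.

Request:
{"method": "shift_gripper", "body": {"increments": [{"aperture": 0.01},{"aperture": 0.01},{"aperture": 0.01},{"aperture": 0.01},{"aperture": 0.01},{"aperture": 0.01},{"aperture": 0.01},{"aperture": 0.01}]}}

```text
time: 11.83
ee_pos: [0.5194, -0.0066, 0.2586]
eef_rot: [0.002, 0.045, 0.999, 0.003]
force: [0.8, 9.2, 6.5]
grip_width: 0.018
finger_force: 59.1
```

```bash
python3 m.py wrist10 && python3 -c "
from workcell import ticket;print(ticket.close_job())"
```

```text
[ 0.5194 -0.0066  0.2586]
ptr 439 [ 0.476  -0.002   0.0663] [ 0.4654 -0.0045  0.0644] [0.4868 0.0006 0.0678] along -0.03991974915316154 318.8496583143508 191.96583143507974
clip 310 [ 0.4767 -0.0022  0.0605] [ 0.4718 -0.0074  0.0562] [0.482  0.0031 0.0625] along -0.039767066180017255 318.40645161290325 190.54516129032257
the job is handed in; nothing more can be done
None
```

The job is handed in at about 12 s: the plug lies lengthwise in the loaf tin, and the plunger is drawn with the pointer centred over the yellow dose clip, the gripper still holding the handle.

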